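# Change over the two catch cupboards

## Task

The tapes are done with and the paint is wanted next. First push the open blue door of its small cupboard shut, past its sprung roller catch, until it snaps fully home; then pull the yellow door through its catch and leave it standing open by 45 degrees or more, with the blue door still shut.

Things in the scene. Friction and masses are not known exactly. Their poses are not given: they have to be found in the camera images.
- blue_door (a joint): hinge angle, rad, of the blue door, on the grey cupboard that holds tape rolls (left or right of its twin): 0 = fully shut, grows as it opens toward the robot, stop at 1.75; starts at 0.6 to 1.0. It stays where it is left, except near shut: from about 0.15 rad the catch resists (some 6 N at the handle), the hump is at about 0.07, and below it the catch pulls the door to 0 and holds it
- blue_door_handle (a point): grip point on the blue door's steel pull: a vertical round bar 12 mm thick, 77 mm long, bent to the door at both ends; axis 40 mm off the door's outer face, 130 mm from the hinge line. The point is on the axis, 28 mm below the bar's top end, 29 mm below the door's top edge (1 mm below the cupboard's). Axes turn with the door: x from the outer face to the inner, y along the door to the hinge, z up
- blue_door_hinge (a point): point on the blue door's vertical hinge line (door's left edge seen from the robot), at the handle point's height; axes turn with the door as the handle's do; in them the handle point is at x -54 mm, y -130 mm. The door, 158 mm wide, 12 mm thick, covers the front of a fixed cupboard 115 mm deep, 160 wide, 165 high, on a 16 mm board, facing the robot within about 30 degrees
- yellow_door (a joint): hinge angle, rad, of the yellow door of the twin cupboard beside it (with a paint tin inside), same make and sizes; starts shut at 0, held by its catch. Opening takes up to about 6 N at the handle over the first 0.07 rad; past 0.15 rad it swings freely and stays where it is left
- yellow_door_handle (a point): grip point on the yellow door's pull bar, as for the blue one
- yellow_door_hinge (a point): point on the yellow door's hinge line, as for the blue one

How it is judged:
By the outcome, as a careful person would: the job done as asked, in the order asked, and still so for the second after the job is handed in, with the robot touching nothing.
It also fails if it takes over 51 s, if anything falls off the work surface, if the arm or the gripper's body presses on something with over 40 N, if the wrist force passes 120 N, or if a joint passes its speed limit or range.

## Robot

A 6-joint arm with a two-finger parallel gripper is mounted at the origin on a cart in front of the work surface, level with it; the furniture and walls round the work are solid. World frame = base frame: x ahead of the robot, y to its left, z up, the work surface at z = 0. Lengths are in mm, angles in degrees, forces in N, time in s.
With the tool pointing down it reaches from about 250 to 800 mm from the base axis. Payload 8.5 kg.
Tool frame: the origin (TCP) lies at the centre of the arm's flange, where the gripper is bolted on; the fingertips stand 173 mm ahead of it and the grasp point (between the pads) lies 155 mm ahead of it (arm.tip_extent is the distance from the TCP to the fingertips, in mm); z points along the fingers, y is the line along which they close (so a half turn about z gives the same grasp; the last joint's range is limited). The gripper opens to 85 mm and grips with 20 to 120 N. Pads are 22 mm wide; open, the fingers measure 114 mm over their backs; the gripper's body (76 mm by 85 mm) begins 54 mm behind the grasp point. The pads swing forward as they close: fully open they stand 13 mm farther back than shut.
Start: joints at [-70.989, 13.648, -0.773, 75.585, 0, 90], TCP at [171.006, -496.341, 404.676] pointing down, gripper open.
Joint ranges: [-152.45, 152.45], [-59.26, 108.67], [-65.41, 83.53], [-104.44, 129.93], [-82.83, 76.93], [-180, 180]. Speed limits (degrees/s): [127.2, 127.2, 159.86, 180, 180, 180].

## Interface

Orientations are given as a 3x3 rotation matrix whose columns are the frame's x, y, z axes.
In Python, from plant import get_state, snapshot, close_job, arm gives the robot as it stands.
- The arm moves only by the tool carry_out, never from a script. Its argument "plan" is a list that holds one entry, the list of rows, each a list of 5 numbers: the closure, from 0 (fully open) to 1 (shut), then the shift along the world's x, y, z in m, then the turn about the world's z in rad. In form: [[[hand, dx, dy, dz, roll], ...]]. A call has exactly 5 rows; each row shifts and turns the commanded pose from where the row before left it; what a row does not reach is not made up. A row lasts 1/8 s, in which the tool goes at most 62.5 mm and 10.7 degrees, less where a joint would pass 70% of its speed; a pose out of reach is approached as far as the arm can. A call is refused whole if a number of a shift passes 0.0625 or a number of a turn 0.188, either way. A call with a gripper value outside its range is refused whole. The fingers move at their own pace and stop on an object; "force" is the grip in N (left out, the last holds). Time passes only in rows, so rows that do not move let the fingers close, or fill a call up. It gives the time, the measured TCP pose, the force, the opening and the grip force at its end, in the units of the state.
- get_state(): the state, without advancing time (a new reading comes with each control period).
- snapshot(name): name is "scene" or "top" or "wrist"; returns a dict with "image" (480x640x3 uint8, blue, green, red), "range_z" (480x640 float32, mm along the optical axis (not along the pixel's ray), 0 where there is no reading), "fov_y" (degrees; the focal length in pixels is half the picture's height over the tangent of half this angle, whatever the lens; pixels are square), "cx", "cy" (the principal point, pixels), "k1" (the pictures are not rectified: a ray, as slopes to the right and down, at radius r is drawn at 1 + k1 r^2 times it, then the intrinsics apply), "cam_to_world" (4x4, takes a point from camera to world coordinates). Camera axes: x right, y up, looking along -z (the intrinsics and any distortion apply to the point x, -y, -z); pixel columns grow to the right and rows downward; lengths in mm; the calibration is good to about 2 mm. A picture is of the moment at which its call begins.
- close_job(): hands the job in; it is judged then, once.
The state is a dict: "time_s": time; "joint_positions": joint angles; "dq": joint speeds; "joint_efforts": joint torques, N m; "eef_pos": TCP position; "tcp_rot": TCP orientation; "force": force on the tool from outside, world axes, zero at the start; "ft_torque": the same for the moment, N m; "opening": opening from 0.0 (shut) to 1.0 (fully open); "grasp_force": force on a finger pad.
Only numpy, scipy, OpenCV 4.12 (cv2) and the standard library are available. Lean on these libraries where they do the work, as an engineer would, in place of code of your own. Each camera call takes 0.05 s, during which the arm holds its last target. There are 200 camera calls.

## Working session

There is one attempt and no reset: what is moved stays moved. The work goes in short steps, Python scripts to look and compute and a tool call to move; the robot and the scene stay as the last step left them, time stands still between calls to the robot, and variables do not carry over. Pictures are saved under pics/ and viewed, at most 10 in all, crops included, and the job is handed in when it is done.

Besides the shell and the picture viewer there is one more tool, called after "Request:" in YAML: its name, and indented under it one key for each argument. carry_out: Moves the arm, as the interface text tells. Its arguments: {"type":"object","properties":{"plan":{"type":"array"},"force":{"type":"number"}},"required":["plan"]}

```bash
mkdir -p pics; ls
cat > h.py <<'E'
import numpy as np, cv2
from plant import get_state, snapshot, close_job, arm
def snap(n,fn=None):
    s=snapshot(n)
    if fn: cv2.imwrite('pics/'+fn,s['image'])
    return s
def cloud(s):
    h,w=s['range_z'].shape; f=h/2/np.tan(np.radians(s['fov_y'])/2)
    u,v=np.meshgrid(np.arange(w),np.arange(h))
    K=np.array([[f,0,s['cx']],[0,f,s['cy']],[0,0,1.]])
    p=cv2.undistortPoints(np.stack([u,v],-1).reshape(-1,1,2).astype(np.float64),K,np.array([s['k1'],0,0,0.])).reshape(h,w,2)
    z=s['range_z'].astype(float)
    P=np.stack([p[...,0]*z,-p[...,1]*z,-z,np.ones_like(z)],-1)@np.array(s['cam_to_world']).T
    P[z==0]=np.nan
    return P[...,:3]
E
python3 - <<'E'
from h import *
for n in('scene','top'):
    s=snap(n,n+'1.png'); print(n,s['fov_y'],s['k1'],np.round(s['cam_to_world'],2).tolist()); np.savez(n+'1.npz',P=cloud(s),im=s['image'])
print(get_state())
E
```

```text
pics
scene 47.37854305102216 0.007084020300689997 [[-0.84, 0.29, -0.45, 192.46], [-0.54, -0.48, 0.69, 847.73], [-0.01, 0.83, 0.56, 662.04], [0.0, 0.0, 0.0, 1.0]]
top 54.20327425181393 -0.09038173461341888 [[0.0, 0.99, -0.14, 513.94], [-1.0, 0.0, -0.0, 165.28], [-0.0, 0.14, 0.99, 970.75], [0.0, 0.0, 0.0, 1.0]]
{'time_s': 0.1, 'joint_positions': array([-7.09907272e+01,  1.36778041e+01, -8.09041964e-01,  7.55855242e+01,
       -6.44903013e-04,  8.99998977e+01]), 'dq': array([-0.03238023, -0.00624123,  0.26376013, -0.05615319, -0.02589909,
        0.00928082]), 'joint_efforts': array([ 1.36619728e-03, -5.39718568e+01,  3.46999812e+01,  1.33348073e-02,
        7.00359033e-05,  1.20603696e-05]), 'eef_pos': array([ 170.95771747, -496.24096463,  404.16004335]), 'tcp_rot': array([[ 9.45465287e-01,  3.25722601e-01, -4.22059986e-04],
       [ 3.25722874e-01, -9.45464538e-01,  1.19055089e-03],
       [-1.12534173e-05, -1.26309913e-03, -9.99999202e-01]]), 'force': array([-0.10958973, -0.25125982,  0.31754594]), 'ft_torque': array([-0.00189605,  0.04529241, -0.01077456]), 'grasp_force': 0.0, 'opening': 1.001188075619014}
```

View pics/scene1.png

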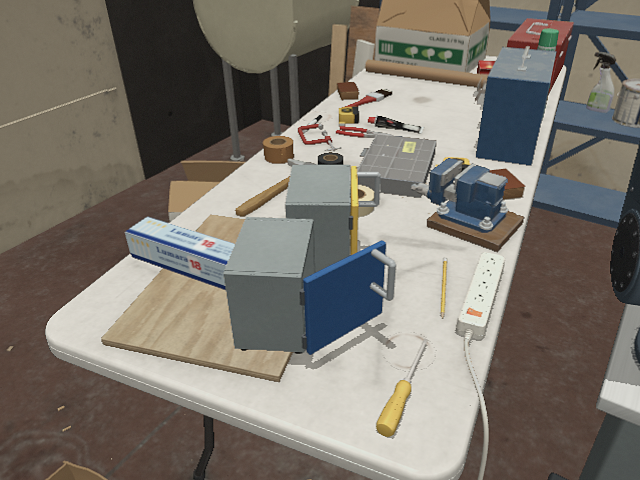

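View pics/top1.png

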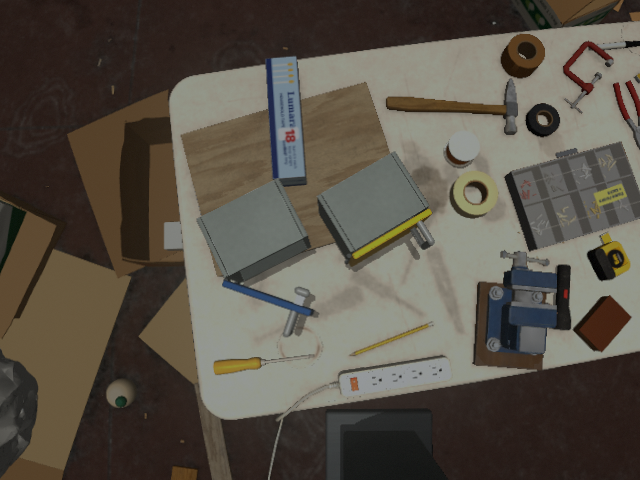

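The scene shows the blue door open on the left (+y) cupboard, top view edge at (225,283)–(313,313) with its pull near (300,292). The yellow door is shut on the right one, edge (350,255)–(430,212), pull near (425,235).

Run:
```python
from h import *
d=np.load('top1.npz');P=d['P'];im=d['im'];hsv=cv2.cvtColor(im,cv2.COLOR_BGR2HSV)
H,S,V=hsv[...,0],hsv[...,1],hsv[...,2]; z=P[...,2]
u,v=np.meshgrid(np.arange(640),np.arange(480))
def top(m,n,lo=165,hi=215):
    m=m&(z>lo)&(z<hi); p=P[m]; 
    r=cv2.minAreaRect(p[:,:2].astype(np.float32)); print(n,len(p),'z',np.percentile(p[:,2],[5,50,95]).round(1),np.round(cv2.boxPoints(r),1).tolist(),np.round(r[1],1))
win=lambda a,b,c,e:(u>a)&(u<b)&(v>c)&(v<e)
top(win(190,320,175,262)&(S<60),'roofB',172); top(win(310,435,148,250)&(S<60),'roofY',172)
top(win(215,325,270,325)&(abs(H-110)<15)&(S>110),'doorB'); top(win(340,440,200,265)&(abs(H-27)<8)&(S>120),'doorY')
top(win(270,325,283,340)&(S<70),'hanB',120); top(win(405,445,215,255)&(S<70),'hanY',120)
for n,w in(('hB',win(270,325,283,340)),('hY',win(405,445,215,255))):
    m=w&(S<70)&(z>60)&(z<215);
    for a,b in((60,110),(110,150),(150,215)):
        q=P[m&(z>a)&(z<b)]; print(n,a,b,len(q),q.mean(0).round(1) if len(q) else '',q.std(0).round(1) if len(q) else '')
```

```text
roofB 5817 z [179.8 182.  184.3] [[564.7000122070312, 345.29998779296875], [659.5, 157.5], [763.0999755859375, 209.8000030517578], [668.2999877929688, 397.6000061035156]] [116.  210.4]
roofY 6262 z [179.5 182.2 184.4] [[557.5999755859375, 100.5999984741211], [640.0999755859375, -38.29999923706055], [791.2000122070312, 51.5], [708.7999877929688, 190.39999389648438]] [175.8 161.5]Traceback (most recent call last):
  File "<stdin>", line 10, in <module>
  File "<stdin>", line 7, in top
    return _quantile_unchecked(
        a, q, axis, out, overwrite_input, method, keepdims, weights)
    return _ureduce(a,
                    func=_quantile_ureduce_func,
    ...<5 lines>...
                    overwrite_input=overwrite_input,
                    method=method)
    r = func(a, **kwargs)
    result = _quantile(arr,
                       quantiles=q,
    ...<2 lines>...
                       out=out,
                       weights=wgt)
    slices_having_nans = np.isnan(arr[-1, ...])
                                  ~~~^^^^^^^^^
IndexError: index -1 is out of bounds for axis 0 with size 0
```

```bash
cat >> h.py <<'E'
def plane(s,uv,z):
    f=240/np.tan(np.radians(s['fov_y'])/2); K=np.array([[f,0,s['cx']],[0,f,s['cy']],[0,0,1.]])
    p=cv2.undistortPoints(np.array(uv,float).reshape(-1,1,2),K,np.array([s['k1'],0,0,0.])).reshape(-1,2)
    T=np.array(s['cam_to_world']); d=np.c_[p[:,0],-p[:,1],-np.ones(len(p))]@T[:3,:3].T; o=T[:3,3]
    return (o+d*((z-o[2])/d[:,2])[:,None])[:,:2]
E
python3 - <<'E'
from h import *
s=snap('top');im=s['image'];P=cloud(s);hsv=cv2.cvtColor(im,cv2.COLOR_BGR2HSV);z=P[...,2]
for p in((270,299),(240,288),(390,235),(360,252),(300,292),(305,290),(290,330),(298,310),(425,235),(420,225)): print(p,hsv[p[1],p[0]],P[p[1],p[0]].round(0))
a=cv2.resize(im[260:350,205:335],None,fx=4,fy=4,interpolation=cv2.INTER_NEAREST)
b=cv2.resize(im[195:275,335:455],None,fx=4,fy=4,interpolation=cv2.INTER_NEAREST)
c=np.zeros((600,800,3),np.uint8);c[:240*1,:0]=0
a=cv2.convertScaleAbs(a,alpha=1.6);b=cv2.convertScaleAbs(b,alpha=1.6)
W=max(a.shape[1],b.shape[1]);out=np.zeros((a.shape[0]+b.shape[0],W,3),np.uint8);out[:a.shape[0],:a.shape[1]]=a;out[a.shape[0]:,:b.shape[1]]=b
out=out[:, :];print(out.shape);cv2.imwrite('pics/crop.png',cv2.resize(out,None,fx=.88,fy=.88))
# roof corners via plane
u,v=np.meshgrid(np.arange(640),np.arange(480))
for n,(x0,x1,y0,y1) in dict(B=(190,320,170,290),Y=(310,440,145,265)).items():
    m=((abs(z-182)<5)&(hsv[...,1]<60)&(u>x0)&(u<x1)&(v>y0)&(v<y1)).astype(np.uint8)
    m=cv2.morphologyEx(m,cv2.MORPH_OPEN,np.ones((7,7)))
    c=max(cv2.findContours(m,0,1)[0],key=cv2.contourArea)
    xy=plane(s,c.reshape(-1,2),181).astype(np.float32); r=cv2.minAreaRect(xy);print(n,np.round(r[0],1),np.round(r[1],1),r[2],np.round(cv2.boxPoints(r),1).tolist())
E
```

```text
(270, 299) [108 148 110] [530. 265. 180.]
(240, 288) [107 152 106] [549. 316. 181.]
(390, 235) [ 31 190 152] [639.  62. 181.]
(360, 252) [ 31 184 151] [610. 114. 182.]
(300, 292) [ 45   8 124] [544. 217. 143.]
(305, 290) [ 40   7 104] [547. 208. 147.]
(290, 330) [40  9 84] [479. 231. 178.]
(298, 310) [108 147 111] [512. 218. 183.]
(425, 235) [ 45  10 101] [640.   2. 179.]
(420, 225) [ 40   6 119] [658.   9. 178.]
(680, 520, 3)
B [652.5 299.3] [116.7 160.8] 26.920581817626953 [[564.0999755859375, 344.6000061035156], [636.9000244140625, 201.1999969482422], [740.9000244140625, 254.0], [668.0999755859375, 397.3999938964844]]
Y [699.7  91.2] [115.6 161.3] 31.035978317260742 [[608.5, 130.5], [691.7000122070312, -7.699999809265137], [790.7999877929688, 51.900001525878906], [707.5999755859375, 190.10000610351562]]
```

View pics/crop.png

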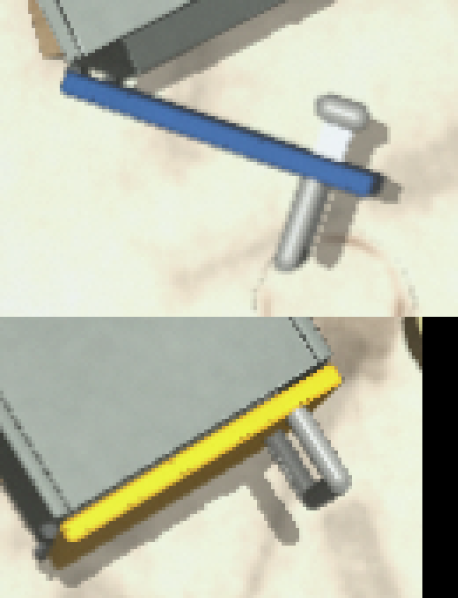

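Request:
carry_out:
  plan:
    - [[1,0.0157,0.0392,0,0.122],[1,0.0157,0.0392,0,0.122],[1,0.0157,0.0392,0,0.122],[1,0.0157,0.0392,0,0.122],[1,0.0157,0.0392,0,0.122]]
  force: 40

```text
time_s: 0.78
eef_pos: [249.7, -299.0, 404.6]
tcp_rot: [[0.585, 0.811, -0.0], [0.811, -0.585, 0.0], [0.0, -0.0, -1.0]]
force: [1.0, 0.5, 0.4]
opening: 0.005
grasp_force: 0.0
```

Request:
carry_out:
  plan:
    - [[1,0.0157,0.0392,0,0.122],[1,0.0157,0.0392,0,0.122],[1,0.0157,0.0392,0,0.122],[1,0.0157,0.0392,0,0.122],[1,0.0157,0.0392,0,0.122]]

```text
time_s: 1.4
eef_pos: [328.2, -103.0, 404.7]
tcp_rot: [[0.015, 1.0, 0.0], [1.0, -0.015, -0.0], [-0.0, 0.0, -1.0]]
force: [0.2, -0.8, -0.5]
opening: 0.001
grasp_force: 0.0
```

Request:
carry_out:
  plan:
    - [[1,0.0157,0.0392,0,0.122],[1,0.0157,0.0392,0,0.122],[1,0.0157,0.0392,0,0.122],[1,0.0157,0.0392,0,0.122],[1,0.0157,0.0392,0,0.122]]

```text
time_s: 2.02
eef_pos: [406.7, 93.1, 404.6]
tcp_rot: [[-0.561, 0.828, -0.0], [0.828, 0.561, -0.0], [-0.0, -0.0, -1.0]]
force: [0.1, -1.3, -0.0]
opening: 0.0
grasp_force: 0.0
```

Request:
carry_out:
  plan:
    - [[1,0.0157,0.0392,0,0.122],[1,0.0157,0.0392,0,0.122],[1,0.0157,0.0392,0,0.122],[1,0.0157,0.0392,0,0.122],[1,0.0157,0.0392,0,0.122]]

```text
time_s: 2.65
eef_pos: [485.3, 289.0, 404.4]
tcp_rot: [[-0.934, 0.358, -0.0], [0.358, 0.934, -0.0], [0.0, -0.0, -1.0]]
force: [0.3, 0.3, 0.0]
opening: -0.002
grasp_force: 0.0
```

Request:
carry_out:
  plan:
    - [[1,0,0,-0.036,0],[1,0,0,-0.036,0],[1,0,0,-0.034,0],[1,0,0,0,0],[1,0.01,-0.004,0,0]]

```text
time_s: 3.28
eef_pos: [495.3, 283.9, 299.9]
tcp_rot: [[-0.933, 0.361, 0.001], [0.361, 0.933, 0.0], [-0.001, 0.001, -1.0]]
force: [0.4, 0.1, 0.5]
opening: 0.001
grasp_force: 0.0
```

Request:
carry_out:
  plan:
    - [[1,0.009,-0.0035,0,0],[1,0.009,-0.0035,0,0],[1,0.0046,-0.0032,0,0.065],[1,0.0046,-0.0032,0,0.065],[1,0.0066,-0.0032,0,0.0875]]

```text
time_s: 3.9
eef_pos: [529.4, 266.7, 299.2]
tcp_rot: [[-0.989, 0.149, 0.0], [0.149, 0.989, 0.0], [-0.0, 0.0, -1.0]]
force: [-0.6, 0.2, -0.2]
opening: 0.003
grasp_force: 0.0
```

Request:
carry_out:
  plan:
    - [[1,0.006,-0.0016,0,0.09],[1,0.0071,-0.0019,0,0.0875],[1,0.0071,-0.0019,0,0.0875],[1,0.0073,-0.0007,0,0.0875],[1,0.0073,-0.0007,0,0.0875]]

```text
time_s: 4.53
eef_pos: [562.7, 259.6, 298.7]
tcp_rot: [[-0.958, -0.287, -0.004], [-0.287, 0.958, -0.0], [0.004, 0.001, -1.0]]
force: [-19.9, -2.8, 7.1]
opening: -0.0
grasp_force: 0.0
```

Request:
carry_out:
  plan:
    - [[1,0.003,0.0001,0,0.035],[1,0.003,0.0001,0,0.035],[1,0.003,0.0001,0,0.035],[1,0.0028,0.0003,0,0.035],[1,0.0028,0.0003,0,0.035]]

```text
time_s: 5.15
eef_pos: [576.7, 260.1, 298.2]
tcp_rot: [[-0.894, -0.448, -0.006], [-0.448, 0.894, -0.002], [0.006, 0.001, -1.0]]
force: [-17.5, -5.6, 5.5]
opening: -0.0
grasp_force: 0.0
```

Request:
carry_out:
  plan:
    - [[1,0.0015,0.0005,0,0],[1,0.001,0.0005,0,0],[1,0.001,0.0005,0,0],[1,0,0,0,0],[1,0,0,0,0]]

```text
time_s: 5.78
eef_pos: [577.6, 260.5, 298.2]
tcp_rot: [[-0.894, -0.447, -0.011], [-0.447, 0.894, -0.005], [0.012, 0.001, -1.0]]
force: [-27.5, -11.1, 12.1]
opening: -0.001
grasp_force: 0.0
```

Run:
```python
from h import *
s=snap('top','t2.png'); s2=snap('scene'); im=s2['image'][150:380,200:440]; cv2.imwrite('pics/s2.png',cv2.resize(im,None,fx=2.5,fy=2.5))
print(get_state()['force'],get_state()['eef_pos'])
```

```text
[-28.09274004 -11.7713977   11.77953976] [577.62060776 260.52283163 298.14420479]
```

View pics/s2.png

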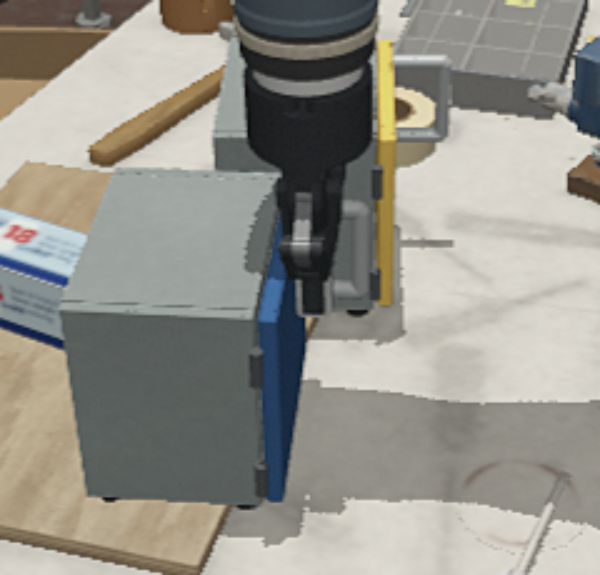

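Request:
carry_out:
  plan:
    - [[1,-0.008,-0.004,0,0],[1,-0.018,-0.009,0,0],[1,-0.018,-0.009,0,0],[1,0,0,0.05,0],[1,0,0,0.05,0]]

```text
time_s: 6.5
eef_pos: [537.9, 240.2, 400.2]
tcp_rot: [[-0.895, -0.446, 0.001], [-0.446, 0.895, 0.0], [-0.001, -0.0, -1.0]]
force: [1.3, 1.0, -0.5]
opening: -0.002
grasp_force: 0.0
```

Run:
```python
from h import *
st=get_state();print(st['eef_pos'],st['force'])
s=snap('wrist','w1.png'); s2=snap('top'); im=s2['image'][190:330,190:440]; cv2.imwrite('pics/t3.png',cv2.resize(im,None,fx=3,fy=3))
P=cloud(s2);np.save('Pt3.npy',P)
```

```text
[537.85499007 240.23204564 400.20863031] [ 1.33575413  0.96989355 -0.48965284]
```

View pics/w1.png

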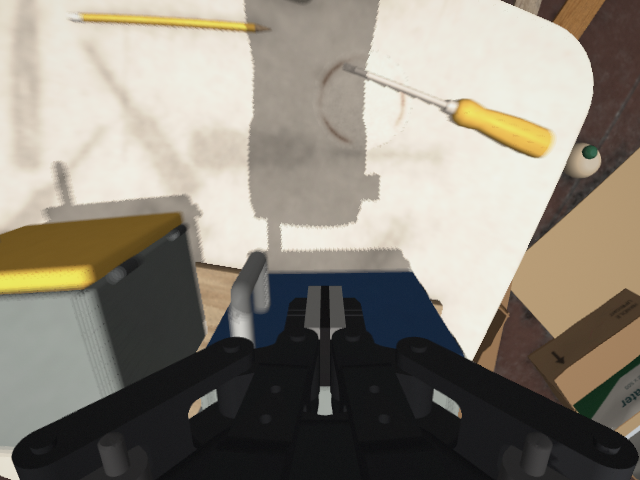

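The wrist view shows the blue door's outer face with its pull at (250,290), and the yellow cupboard at the left (door edge around (100,270)). I'll check the blue door angle in the top view.

View pics/t3.png

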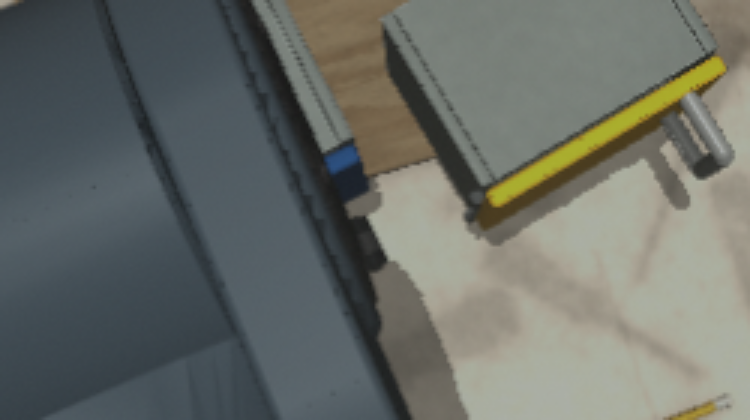

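Run:
```python
from h import *
s=snap('wrist');P=cloud(s);hsv=cv2.cvtColor(s['image'],cv2.COLOR_BGR2HSV)
m=(abs(hsv[...,0].astype(int)-110)<12)&(hsv[...,1]>110);u,v=np.meshgrid(np.arange(640),np.arange(480))
m&=(u>200)&(u<470)&(v>265)&(v<360)&(P[...,2]>25)&(P[...,2]<185)
p=P[m];c=np.median(p,0);U,S,V=np.linalg.svd(p-c,full_matrices=False);n=V[2]
print(len(p),c.round(1),n.round(3),'dir deg',np.degrees(np.arctan2(n[1],n[0])).round(2),'rms',S[2]/len(p)**.5)
H=np.array([564.5,343.7]);print('dist from hinge along normal',(c[:2]-H)@n[:2]/np.hypot(*n[:2]))
s=snap('top');hsv=cv2.cvtColor(s['image'],cv2.COLOR_BGR2HSV)
m=(abs(hsv[...,0].astype(int)-110)<12)&(hsv[...,1]>100)&(v>200)&(v<330)&(u>190)&(u<330)
vu=np.argwhere(m)[:,::-1]; xy=plane(s,vu,180); r=cv2.minAreaRect(xy.astype(np.float32)); print(len(xy),np.round(cv2.boxPoints(r),1).tolist())
```

```text
10083 [571.2 295.3 122.9] [-0.888 -0.46   0.001] dir deg -152.63 rms 0.5562937163495782
dist from hinge along normal 16.28567475530581
79 [[616.2999877929688, 215.0], [624.9000244140625, 198.10000610351562], [635.2000122070312, 203.3000030517578], [626.5999755859375, 220.3000030517578]]
```

Request:
carry_out:
  plan:
    - [[0,0.0184,-0.05,0,0.016],[0,0.0184,-0.05,0,0.016],[0,0.0184,-0.05,0,0.016],[0,0.0184,-0.05,0,0.016],[0,0.0184,-0.05,0,0.016]]

```text
time_s: 7.32
eef_pos: [630.2, -11.3, 397.3]
tcp_rot: [[-0.856, -0.517, -0.001], [-0.517, 0.856, -0.0], [0.001, 0.001, -1.0]]
force: [-0.1, 0.4, -0.5]
opening: 0.999
grasp_force: 0.0
```

Run:
```python
from h import *
st=get_state();print(st['eef_pos'],st['joint_positions'].round(1),st['tcp_rot'].round(3)[:,1])
s=snap('wrist','w2.png');P=cloud(s);np.savez('w2.npz',P=P,im=s['image'])
x,y,z=P[...,0],P[...,1],P[...,2]
hsv=cv2.cvtColor(s['image'],cv2.COLOR_BGR2HSV)
m=(np.hypot(x-629.8,y+9.7)<25)&(z>100)&(z<185)&(hsv[...,1]<90)
for a,b in((100,130),(130,165),(165,185)):
    q=P[m&(z>a)&(z<b)]; print(a,b,len(q),np.round(np.median(q,0),1) if len(q) else '',np.round(q.min(0),1) if len(q) else '',np.round(q.max(0),1) if len(q) else '')
m=(abs(hsv[...,0].astype(int)-28)<8)&(hsv[...,1]>110)&(z>30)&(z<175)
p=P[m];c=np.median(p,0);V=np.linalg.svd(p-c,full_matrices=False)[2];print('face',len(p),c,V[2])
```

```text
[630.16168409 -11.2760655  397.29033805] [ -1.   24.4  14.   79.7  -0.  -32.1] [-0.517  0.856  0.001]
100 130 121 [620.9 -11.6 120.4] [619.4 -14.4 109.8] [627.4  -4.2 129.8]
130 165 298 [620.8 -11.7 148.8] [619.4 -14.4 130.1] [627.   -4.  164.9]
165 185 1014 [634.   -5.4 178.8] [619.5 -14.3 165. ] [652.1   7.6 181.7]
face 18 [686.56051887  -5.07724842 172.33323488] [-0.88765168 -0.42219397 -0.18392049]
```

View pics/w2.png

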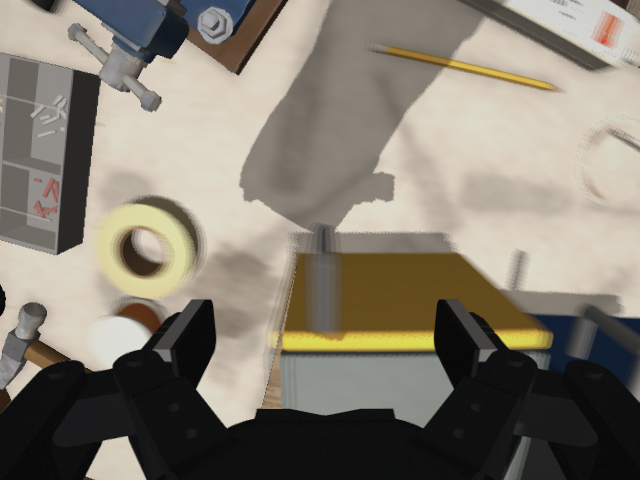

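The yellow pull is at (323,280), centred between the open fingers. Next I descend and grip.

Request:
carry_out:
  plan:
    - [[0,-0.002,0.001,-0.03,0],[0,-0.002,0.002,-0.031,0],[0,0,0,-0.03,0],[0,0,0,0,0],[1,0,0,0,0]]
  force: 70

```text
time_s: 8.0
eef_pos: [626.0, -6.4, 308.1]
tcp_rot: [[-0.856, -0.516, 0.0], [-0.516, 0.856, -0.0], [-0.0, -0.0, -1.0]]
force: [-0.3, -0.5, 0.7]
opening: 0.82
grasp_force: 0.0
```

Request:
carry_out:
  plan:
    - [[1,0,0,0,0],[1,0,0,0,0],[1,0,0,0,0],[1,0,0,0,0],[1,0,0,0,0]]

```text
time_s: 8.62
eef_pos: [626.7, -7.7, 308.6]
tcp_rot: [[-0.857, -0.515, 0.003], [-0.515, 0.857, -0.003], [-0.001, -0.004, -1.0]]
force: [3.6, -9.5, 1.2]
opening: 0.12
grasp_force: 68.0
```

Request:
carry_out:
  plan:
    - [[1,-0.006,-0.0005,0,-0.0436],[1,-0.006,-0.0005,0,-0.0436],[1,-0.0061,0,0,-0.0436],[1,-0.0061,0,0,-0.0436],[1,-0.012,0.0012,0,-0.0873]]

```text
time_s: 9.25
eef_pos: [589.7, -7.9, 308.5]
tcp_rot: [[-0.962, -0.273, 0.002], [-0.273, 0.962, -0.005], [-0.001, -0.005, -1.0]]
force: [-0.3, -11.2, 4.0]
opening: 0.122
grasp_force: 69.4
```

Request:
carry_out:
  plan:
    - [[1,-0.012,0.002,0,-0.0873],[1,-0.0117,0.0036,0,-0.0873],[1,-0.0117,0.0036,0,-0.0873],[1,-0.0108,0.0055,0,-0.0873],[1,-0.0108,0.0055,0,-0.0873]]

```text
time_s: 9.88
eef_pos: [531.6, 12.7, 308.5]
tcp_rot: [[-0.987, 0.16, -0.0], [0.16, 0.987, -0.004], [-0.0, -0.004, -1.0]]
force: [-3.8, -8.1, 7.2]
opening: 0.123
grasp_force: 69.5
```

Request:
carry_out:
  plan:
    - [[1,-0.0097,0.0074,0,-0.0873],[1,-0.0097,0.0074,0,-0.0873],[1,-0.0083,0.0089,0,-0.0873],[1,-0.0083,0.0089,0,-0.0873],[1,0,0,0,0]]

```text
time_s: 10.5
eef_pos: [495.0, 46.2, 308.5]
tcp_rot: [[-0.874, 0.485, -0.002], [0.485, 0.874, -0.002], [0.0, -0.003, -1.0]]
force: [-8.1, -6.5, 9.7]
opening: 0.122
grasp_force: 70.1
```

Release, wait for the fingers to open, then lift.

Request:
carry_out:
  plan:
    - [[0,0,0,0,0],[0,0,0,0,0],[0,0,0,0,0],[0,0,0,0,0],[0,0,0,0.02,0]]

```text
time_s: 11.12
eef_pos: [496.1, 46.6, 326.7]
tcp_rot: [[-0.875, 0.483, -0.003], [0.483, 0.875, -0.0], [0.002, -0.002, -1.0]]
force: [-0.1, 0.2, 1.3]
opening: 1.001
grasp_force: 0.0
```

Request:
carry_out:
  plan:
    - [[0,0,0,0.03,0],[0,0,0,0.05,0],[0,-0.01,-0.05,0.01,0],[0,-0.01,-0.05,0,0],[0,-0.01,-0.05,0,0]]

```text
time_s: 11.75
eef_pos: [466.2, -104.6, 417.9]
tcp_rot: [[-0.876, 0.483, 0.001], [0.483, 0.876, -0.0], [-0.001, 0.0, -1.0]]
force: [0.8, 0.8, 0.7]
opening: 0.998
grasp_force: 0.0
```

Request:
carry_out:
  plan:
    - [[0,-0.02,-0.05,0,0],[0,-0.02,-0.05,0,0],[0,-0.02,-0.05,0,0],[0,-0.01,-0.03,0,0],[0,0,0,0,0]]

```text
time_s: 12.38
eef_pos: [395.8, -285.1, 417.4]
tcp_rot: [[-0.874, 0.486, -0.0], [0.486, 0.874, -0.0], [0.0, -0.0, -1.0]]
force: [-0.5, 0.4, -0.4]
opening: 0.999
grasp_force: 0.0
```

Run:
```python
from h import *
st=get_state();print(st['eef_pos'],st['force'])
s=snap('top','t4.png');hsv=cv2.cvtColor(s['image'],cv2.COLOR_BGR2HSV);P=cloud(s);z=P[...,2]
for n,h,(x0,y0,x1,y1) in(('B',108,(215,200,330,330)),('Y',31,(320,180,450,350))):
    m=(abs(hsv[...,0].astype(int)-h)<10)&(hsv[...,1]>110)&(abs(z-181)<6); k=np.zeros_like(m);k[y0:y1,x0:x1]=1;m&=k
    r=cv2.minAreaRect(P[m][:,:2].astype(np.float32));b=cv2.boxPoints(r);e=b[1]-b[0] if np.hypot(*(b[1]-b[0]))>np.hypot(*(b[2]-b[1])) else b[2]-b[1]
    print(n,m.sum(),b.round(1).tolist(),np.round(r[1],1),'edge deg',np.degrees(np.arctan2(e[1],e[0])).round(1))
```

```text
[ 395.8229209  -285.08676235  417.44084111] [-0.51096765  0.42407755 -0.37977762]
B 584 [[553.7000122070312, 336.5], [625.0, 198.89999389648438], [635.2000122070312, 204.1999969482422], [563.9000244140625, 341.79998779296875]] [ 11.5 155.1] edge deg -62.6
Y 595 [[518.0999755859375, 1.0], [528.0999755859375, -4.900000095367432], [607.2999877929688, 130.5], [597.2999877929688, 136.39999389648438]] [156.9  11.6] edge deg 59.7
```

View pics/t4.png

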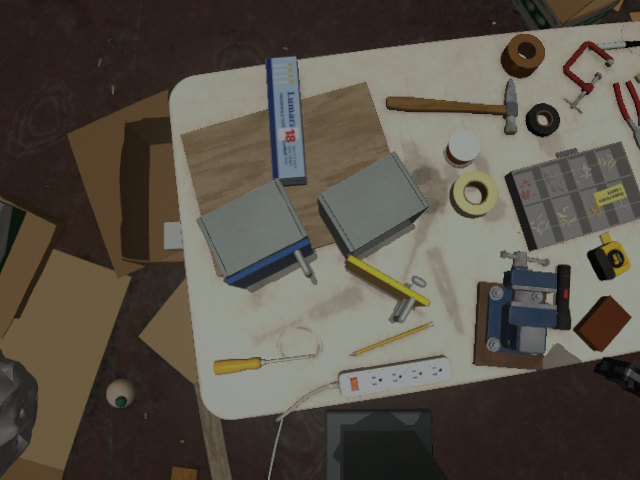

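The picture shows the blue door flush with its cupboard, edge (228,282)–(313,240), at -62.6° against about -63° when shut. The yellow door stands about 61° open, edge (348,260)–(430,303), and the arm is clear.

```bash
python3 -c "from plant import close_job; print(close_job())"
```

```text
the job is handed in; nothing more can be done
None
```

I pushed the blue door shut past its catch, then opened the yellow door to about 61°. With the arm clear, the last top-view check showed the blue door still shut, and I handed the job in at about 12.5 s (no verdict returned).

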